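# Stack the sterile filter unit on its base

## Task

Assemble the filter unit on its black base: first the section with the perforated screen, then the open spacer, then the tall funnel, and last the lid with the knob, each upright and fully seated in the one below. Set each section down rather than dropping it, let go of all of them, and leave the other things on the bench where they stand.

Things in the scene. Friction and masses are not known exactly. Their poses are not given: they have to be found in the camera images.
- base_seat (a point): Base of the filter unit, black plastic, fixed to the bench: foot 84 mm across, 10 mm thick; body 58 mm across up to 28 mm; neck 50 mm across up to the rim 40 mm above the bench, with a socket 42 mm across, 12 mm deep. A steel hose nozzle sticks out along its x axis to 60 mm from the axis, 19 mm high. Point: on the axis at the rim's height; z up.
- screen_c (a point): Screen section, 42 mm tall: perforated steel plate in its socket. White, loose, upright. Foot: spigot 38 mm across, 8 mm long, its lower 4 mm tapering to 30. Then the body, 58 mm across, 8 to 30 mm above the foot (grip here). Then a neck 50 mm across, 12 mm tall, with a socket 42 mm across, 12 mm deep. Point: on the axis half-way up, 21 mm above the foot; z up. Seated, its shoulder rests on the rim below and this point is 13 mm above the base's point base_seat.
- spacer_c (a point): Spacer, 58 mm tall: empty straight bore, two grey grooves round it. White, loose, upright. Foot: spigot 38 mm across, 8 mm long, its lower 4 mm tapering to 30. Then the body, 58 mm across, 8 to 46 mm above the foot (grip here). Then a neck 50 mm across, 12 mm tall, with a socket 42 mm across, 12 mm deep. Point: on the axis half-way up, 29 mm above the foot; z up. Seated, its shoulder rests on the rim below and this point is 42 mm above screen_c.
- funnel_c (a point): Funnel, the tallest, 86 mm: bore narrows downwards, three short grey marks. White, loose, upright. Foot: spigot 38 mm across, 8 mm long, its lower 4 mm tapering to 30. Then the body, 58 mm across, 8 to 74 mm above the foot (grip here). Then a neck 50 mm across, 12 mm tall, with a socket 42 mm across, 12 mm deep. Point: on the axis half-way up, 43 mm above the foot; z up. Seated, its shoulder rests on the rim below and this point is 64 mm above spacer_c.
- lid_c (a point): Lid, 44 mm tall, closed on top. White, loose, upright. Foot: spigot 38 mm across, 8 mm long, its lower 4 mm tapering to 30. Then the body, 58 mm across, 8 to 30 mm above the foot (grip here). On top a knob 20 mm across and 14 mm tall. Point: on the axis half-way up, 22 mm above the foot; z up. Seated, its shoulder rests on the rim below and this point is 57 mm above funnel_c.
- stopper_c (a point): Bystander: dark rubber stopper, 32 mm across, 26 mm tall, loose; this point is at its centre.
- dish_c (a point): Bystander: flat glass culture dish, 60 mm across, 15 mm tall, loose; this point is at its centre.
- bulb_c (a point): Bystander: red rubber suction bulb standing on its flat end, 48 mm across, 70 mm tall, loose; this point is at its centre.
- flask_c (a point): Bystander: glass conical flask, 64 mm across at the foot, 105 mm tall, loose; this point is at its centre.
- egg_c (a point): Bystander: white egg on a black block 50 mm square, 71 mm tall together, loose; this point is at its centre.

How it is judged:
On the way, in this order (a step that is already met when the one before it is completed fails the run):
1. the screen section is seated on the base (horizontal distance between screen_c and base_seat below 0.005 m and z of screen_c in the frame of base_seat between 0.01 and 0.016 m and angle between screen_c's own z axis and vertical below 0.08 rad), for 0.2 s.
2. the spacer is seated on the screen section (horizontal distance between spacer_c and screen_c below 0.005 m and z of spacer_c in the frame of screen_c between 0.039 and 0.045 m and angle between spacer_c's own z axis and vertical below 0.08 rad), for 0.2 s.
3. the funnel is seated on the spacer (horizontal distance between funnel_c and spacer_c below 0.005 m and z of funnel_c in the frame of spacer_c between 0.061 and 0.067 m and angle between funnel_c's own z axis and vertical below 0.08 rad), for 0.2 s.
4. the lid is seated on the funnel (horizontal distance between lid_c and funnel_c below 0.005 m and z of lid_c in the frame of funnel_c between 0.054 and 0.06 m and angle between lid_c's own z axis and vertical below 0.08 rad), for 0.2 s.
At the end, for the whole second after the job is handed in: The screen section stands in the base, the spacer in the screen section, the funnel in the spacer and the lid in the funnel: each axis within 5 mm of the one below, each height within 3 mm of fully seated, tilted less than 0.08 rad, all at rest (slower than 0.02 m/s) and released (all of step 1 and all of step 2 and all of step 3 and all of step 4 and linear speed of each of screen, spacer, funnel, lid below 0.02 m/s); the robot touches nothing.
It fails at once if a bystander was disturbed (moved more than 30 mm) (distance of any of stopper_c, dish_c, bulb_c, flask_c, egg_c from where it was at the start of the episode above 0.03 m).
It fails at once if a section was dropped (falling freely faster than 0.6 m/s, about 18 mm of fall) ((linear speed of screen above 0.6 m/s and contact force between the fingers and screen below 0.05 N) or (linear speed of spacer above 0.6 m/s and contact force between the fingers and spacer below 0.05 N) or (linear speed of funnel above 0.6 m/s and contact force between the fingers and funnel below 0.05 N) or (linear speed of lid above 0.6 m/s and contact force between the fingers and lid below 0.05 N)).
It also fails if it takes over 120 s, if anything falls off the work surface, if the arm or the gripper's body presses on something with over 40 N, if the wrist force passes 120 N, or if a joint passes its speed limit or range.

## Robot

A 7-joint arm with a two-finger parallel gripper is mounted at the origin on the work surface. World frame = base frame: x ahead of the robot, y to its left, z up, the work surface at z = 0. Lengths are in m, angles in rad, forces in N, time in s.
With the tool pointing down it reaches from about 0.4 to 0.85 m from the base axis. Payload 4.5 kg.
Tool frame: the origin (TCP) lies on the mounting face of the last link; the fingertips stand 166 mm ahead of it and the grasp point (between the pads) lies 147 mm ahead of it; z points along the fingers, y is the line along which they close (so a half turn about z gives the same grasp; the last joint's range is limited). The gripper opens to 88 mm and grips with 3 to 60 N. Pads are 18 mm wide; open, the fingers measure 123 mm over their backs; the gripper's body (75 mm by 187 mm) begins 45 mm behind the grasp point.
Start: joints at [-1.101, 0.689, -0.195, 1.565, 0.157, 0.902, -0.215], TCP at [0.264, 0.567, 0.405] pointing down, gripper open.
Joint ranges: [-3.01, 3.01], [-0.46, 2.08], [-1.47, 1.51], [0.13, 2.56], [-1, 4.14], [0.04, 2.09], [-2.66, 2.66]. Speed limits (rad/s): [2.57, 2.57, 3.14, 3.14, 3.14, 3.14, 3.14].

## Interface

Orientations are given as a unit quaternion [x, y, z, w].
In Python, from plant import r, snapshot gives the robot as it stands. The module is installed in compiled form; this text tells all that it offers.
- The arm moves only by the tool move_arm, never from a script. Its argument "rows" is a list of rows, each a list of 5 numbers: the shift along the tool's x, y, z in m, then the turn about the tool's z in rad, then the finger opening in m, from 0 to 0.0881. In form: [[dx, dy, dz, spin, claw], ...]. A call has 1 to 10 rows; each row shifts and turns the commanded pose from where the row before left it, along the tool's axes as they then stand; what a row does not reach is not made up. A row lasts 1/12 s, in which the tool goes at most 41.7 mm and 7.16 degrees, less where a joint would pass 70% of its speed; a pose out of reach is approached as far as the arm can. A call with a gripper value outside its range is refused whole. The fingers move at their own pace and stop on an object; "newtons" is the grip in N (left out, the last holds). Time passes only in rows, so rows that do not move let the fingers close. It gives the time, the measured TCP pose, the force, the opening and the grip force at its end, in the units of the state.
- r.get_state(): the state, without advancing time (a new reading comes with each control period).
- snapshot(name): name is "scene" or "side" or "wrist"; returns a dict with "color" (420x560x3 uint8, red, green, blue), "depth" (420x560 float32, m along the optical axis (not along the pixel's ray), 0 where there is no reading), "mtx" (3x3 intrinsics, pixels), "eye" and "orientation" of the camera in the world. Camera axes: x right, y up, looking along -z (the intrinsics and any distortion apply to the point x, -y, -z); pixel columns grow to the right and rows downward; lengths in m; the calibration is good to about 2 mm. A picture is of the moment at which its call begins.
- r.finish_job(): hands the job in; it is judged then, once.
The state is a dict: "clock": time; "q": joint angles; "qd": joint speeds; "joint_torque": joint torques, N m; "tool_pos": TCP position; "eef_rot": TCP orientation; "contact_force": force on the tool from outside, world axes, zero at the start; "moment": the same for the moment, N m; "opening": opening from 0.0 (shut) to 1.0 (fully open); "finger_force": force on a finger pad.
Only numpy, scipy, OpenCV 4.12 (cv2) and the standard library are available. Lean on these libraries where they do the work, as an engineer would, in place of code of your own. Each camera call takes 0.05 s, during which the arm holds its last target. There are 200 camera calls.

## Working session

There is one attempt and no reset: what is moved stays moved. The work goes in short steps, Python scripts to look and compute and a tool call to move; the robot and the scene stay as the last step left them, time stands still between calls to the robot, and variables do not carry over. Pictures are saved under pics/ and viewed, at most 14 in all, crops included, and the job is handed in when it is done.

Besides the shell and the picture viewer there is one more tool, called after "Call:" by a JSON object that holds its "fn" and its "kwargs". move_arm: Moves the arm, as the interface text tells. Its arguments: {"type":"object","properties":{"rows":{"type":"array"},"newtons":{"type":"number"}},"required":["rows"]}

```bash
mkdir -p pics; ls
cat > h.py <<'E'
import numpy as np, cv2
from scipy.spatial.transform import Rotation as R
from plant import r, snapshot
def pts(s):
    K=np.array(s["mtx"]);d=s["depth"];v,u=np.mgrid[:d.shape[0],:d.shape[1]]
    x=(u-K[0,2])/K[0,0]*d;y=(v-K[1,2])/K[1,1]*d
    c=np.stack([x,-y,-d],-1)
    o=np.array(s["orientation"]);M=R.from_quat(o).as_matrix() if o.size==4 else o
    return c@M.T+np.array(s["eye"])
def save(s,n): cv2.imwrite("pics/"+n,s["color"][:,:,::-1])
E
python3 - <<'E'
from h import *
for n in("scene","side","wrist"):
    s=snapshot(n);save(s,n+"0.png");print(n,np.round(s["mtx"],1).tolist(),s["eye"],s["orientation"],[k for k in s]);np.savez("pics/%s0.npz"%n,**s)
print(r.get_state())
E
```

```text
pics
scene [[443.7, 0.0, 285.3], [0.0, 443.7, 216.9], [0.0, 0.0, 1.0]] [ 1.11934915 -0.37369937  0.78937993] [0.3155239  0.17197957 0.45135097 0.8167925 ] ['color', 'depth', 'mtx', 'eye', 'orientation']
side [[451.9, 0.0, 285.8], [0.0, 451.9, 204.3], [0.0, 0.0, 1.0]] [ 0.12370301 -0.65371183  0.61342001] [ 0.43478635 -0.13994647 -0.27343622  0.84652729] ['color', 'depth', 'mtx', 'eye', 'orientation']
wrist [[362.3, 0.0, 282.6], [0.0, 362.3, 207.7], [0.0, 0.0, 1.0]] [0.19824916 0.59634109 0.3839225 ] [-0.11770427 -0.07403007  0.53229681  0.83506009] ['color', 'depth', 'mtx', 'eye', 'orientation']
{'clock': 0.15, 'q': array([-1.10116222,  0.68979685, -0.19454095,  1.56606727,  0.15727048,
        0.90247021, -0.21510284]), 'qd': array([-0.0008997 , -0.00157925, -0.000718  , -0.0027345 ,  0.00056377,
       -0.00173077,  0.00049169]), 'joint_torque': array([-1.05848616e-03, -5.27861595e+01, -1.26826610e+00, -1.53588116e+01,
       -5.24526334e-02,  3.83158796e-03,  1.24154690e-04]), 'tool_pos': array([0.26376282, 0.56635932, 0.40410108]), 'eef_rot': array([ 2.16171940e-01,  9.76355075e-01, -6.67803254e-04, -1.15938940e-04]), 'contact_force': array([ 1.0400248,  0.0289282, -0.0421422]), 'moment': array([ 0.00941125, -0.01909993,  0.00829345]), 'finger_force': 0.0, 'opening': 1.002580915003115}
```

View pics/scene0.png

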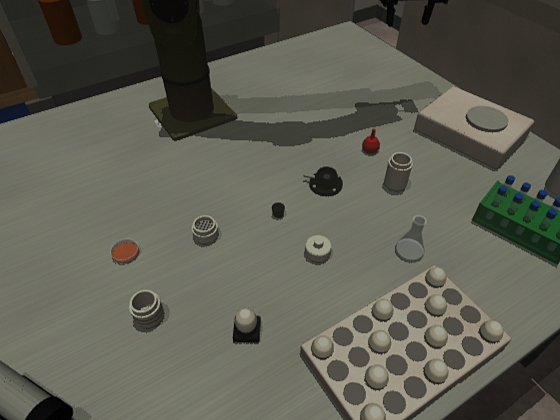

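View pics/side0.png

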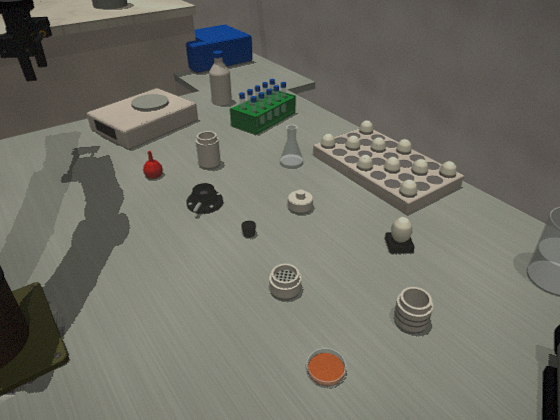

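The scene view shows the screen section at (205,230), spacer (146,309), funnel (398,172), lid (318,249), base (326,181), stopper (278,210), bulb (371,142), flask (411,245), egg (247,325) and dish (125,251). The side view shows the same things: screen (286,281), spacer (413,309), funnel (207,150), lid (300,201), base (204,198).

```bash
cat >> h.py <<'E'
def circ(p):
    # robust algebraic circle fit in xy
    q=p[:,:2].copy()
    for _ in range(4):
        A=np.c_[2*q,np.ones(len(q))];s=np.linalg.lstsq(A,(q**2).sum(1),rcond=None)[0]
        rad=np.sqrt(s[2]+s[0]**2+s[1]**2);e=abs(np.hypot(*(q-s[:2]).T)-rad)
        q=q[e<=max(2.0*np.median(e),.0008)]
    return s[:2],rad,len(q)
E
python3 - <<'E'
from h import *
seeds={"scene":dict(screen=(205,237),spacer=(146,318),funnel=(398,180),lid=(318,255),base=(326,181),stopper=(278,210),bulb=(371,144),flask=(411,248),egg=(247,322),dish=(125,251)),
"side":dict(screen=(286,291),spacer=(413,320),funnel=(207,155),lid=(300,205),base=(204,192),stopper=(249,229),bulb=(152,170),flask=(291,160),egg=(401,235),dish=(327,368))}
H=dict(screen=.042,spacer=.058,funnel=.086,lid=.030,base=.040)
for n in seeds:
    s=np.load("pics/%s0.npz"%n);P=pts(s);
    print(n,"bench z",np.round(np.median(P[250:300,40:90,2]),4),np.mean(s["depth"]==0))
    for k,(u,v) in seeds[n].items():
        p=P[v,u];Q=P[max(0,v-60):v+60,max(0,u-60):u+60].reshape(-1,3)
        near=Q[(np.hypot(*(Q[:,:2]-p[:2]).T)<.06)&(Q[:,2]>.006)]
        print(k,np.round(p,3),"N",len(near),"cent",np.round((near.min(0)+near.max(0))/2,3)[:2],"zmax",np.round(np.percentile(near[:,2],[50,90,98]),3),end=" ")
        if k in H:
            top=near[abs(near[:,2]-H[k])<.003]
            if len(top)>8: c,rad,m=circ(top);print("top",np.round(c,4),round(rad,4),m,end="")
            hb=H[k]-.012 if k!="lid" else .03
            body=near[(near[:,2]>.011)&(near[:,2]<hb-.003)]
            if len(body)>8: c,rad,m=circ(body);print(" body",np.round(c,4),round(rad,4),m,end="")
        print()
E
```

```text
scene bench z -0.0004 0.004026360544217687
screen [ 0.492 -0.186  0.024] N 592 cent [ 0.471 -0.176] zmax [0.031 0.041 0.043] top [ 0.4674 -0.1757] 0.0229 105 body [ 0.4678 -0.1756] 0.0284 67
spacer [ 0.627 -0.37   0.042] N 1007 cent [ 0.601 -0.361] zmax [0.041 0.057 0.059] top [ 0.599 -0.361] 0.0231 131 body [ 0.6025 -0.3611] 0.0251 302
funnel [0.591 0.292 0.039] N 808 cent [0.571 0.308] zmax [0.061 0.084 0.087] top [0.57   0.3087] 0.0231 69 body [0.5713 0.3078] 0.0259 268
lid [ 0.67  -0.004  0.029] N 574 cent [0.647 0.012] zmax [0.029 0.041 0.044] top [0.6459 0.0131] 0.0242 217 body [0.6464 0.0134] 0.0281 75
base [0.494 0.144 0.032] N 712 cent [0.477 0.157] zmax [0.024 0.038 0.041] top [0.476  0.1573] 0.0234 67 body [0.469  0.1603] 0.0354 102
stopper [ 0.508 -0.005  0.024] N 149 cent [0.498 0.   ] zmax [0.024 0.027 0.028] 
bulb [0.441 0.332 0.033] N 263 cent [0.429 0.341] zmax [0.031 0.052 0.068] 
flask [0.765 0.173 0.037] N 904 cent [0.774 0.183] zmax [0.042 0.098 0.105] 
egg [ 0.745 -0.217  0.06 ] N 788 cent [ 0.73  -0.213] zmax [0.042 0.067 0.07 ] 
dish [ 0.417 -0.35   0.004] N 2
[... 502 characters left out ...]
 [0.5651 0.3079] 0.0273 283
lid [ 0.626 -0.01   0.027] N 483 cent [0.641 0.012] zmax [0.028 0.038 0.044] top [0.6418 0.0118] 0.0236 143 body [0.642  0.0127] 0.0284 97
base [0.476 0.159 0.028] N 758 cent [0.472 0.152] zmax [0.023 0.038 0.04 ] top [0.4721 0.1567] 0.0234 69 body [0.4698 0.156 ] 0.0281 136
stopper [ 0.49  -0.014  0.025] N 183 cent [ 0.495 -0.001] zmax [0.024 0.026 0.027] 
bulb [0.417 0.325 0.027] N 314 cent [0.423 0.338] zmax [0.029 0.049 0.066] 
flask [0.732 0.168 0.022] N 603 cent [0.744 0.184] zmax [0.041 0.096 0.103] 
egg [ 0.712 -0.226  0.043] N 758 cent [ 0.721 -0.214] zmax [0.033 0.064 0.069] 
dish [ 0.419 -0.351  0.004] N 396 cent [ 0.416 -0.35 ] zmax [0.011 0.015 0.016]
```

Both views agree on positions relative to the base to about 0.5 mm; their absolute offset is about ±2 mm. I'll turn the tool square to the world, then go over the base and check with the wrist camera.

Call:
{"fn": "move_arm", "kwargs": {"rows": [[0, 0, 0, -0.109, 0.088], [0, 0, 0, -0.109, 0.088], [0, 0, 0, -0.109, 0.088], [0, 0, 0, -0.109, 0.088], [-0.018, -0.034, 0, 0, 0.088], [-0.018, -0.034, 0, 0, 0.088], [-0.018, -0.034, 0, 0, 0.088], [-0.018, -0.034, 0, 0, 0.088], [-0.018, -0.034, 0, 0, 0.088], [0, 0, 0, 0, 0.088]]}}

```text
clock: 0.98
tool_pos: [0.3587, 0.3886, 0.404]
eef_rot: [0.006, 1.0, -0.005, 0.001]
contact_force: [-0.4, -1.2, -0.9]
opening: 0.995
finger_force: 0.0
```

Call:
{"fn": "move_arm", "kwargs": {"rows": [[-0.0165, -0.034, 0, 0, 0.088], [-0.0165, -0.034, 0, 0, 0.088], [-0.0165, -0.034, 0, 0, 0.088], [-0.0165, -0.034, 0, 0, 0.088], [-0.0165, -0.034, 0, 0, 0.088], [-0.0165, -0.034, 0, 0, 0.088], [-0.0165, -0.034, 0, 0, 0.088], [0, 0, 0, 0, 0.088], [0, 0, 0, 0, 0.088]]}}

```text
clock: 1.73
tool_pos: [0.4703, 0.1563, 0.4044]
eef_rot: [0.003, 1.0, -0.0, -0.0]
contact_force: [-0.0, 0.9, -0.4]
opening: 1.001
finger_force: 0.0
```

```bash
cat >> h.py <<'E'
def near(P,c,rad=.055,zmin=.006):
    Q=P.reshape(-1,3);return Q[(np.hypot(*(Q[:,:2]-np.array(c)).T)<rad)&(Q[:,2]>zmin)]
def ring(P,c,h,tol=.003):
    n=near(P,c);return circ(n[abs(n[:,2]-h)<tol])
def st():
    s=r.get_state();print(round(s["clock"],2),np.round(s["tool_pos"],4),np.round(R.from_quat(s["eef_rot"]).as_matrix()[:,:2].T,3).tolist(),np.round(s["contact_force"],1),round(float(s["opening"]),3),s["finger_force"])
E
python3 - <<'E'
from h import *
st();s=snapshot("wrist");save(s,"w1.png");P=pts(s);np.savez("pics/w1.npz",**s)
print(s["eye"],np.median(P[...,2]))
print(ring(P,(.474,.157),.040)); n=near(P,(.474,.157));print(np.percentile(n[:,2],[5,50,95]),n.min(0),n.max(0))
print(ring(P,(.644,.0125),.030))
E
```

```text
1.73 [0.4703 0.1563 0.4044] [[-1.0, 0.006, 0.0], [0.006, 1.0, -0.001]] [-0.   0.9 -0.4] 1.001 0.0
[0.39823504 0.15676988 0.38436161] 0.00028480951909076735
(array([0.47276728, 0.15896177]), np.float64(0.022965161230283422), 638)
[0.02235284 0.31869777 0.33781708] [0.42936571 0.1036338  0.00603769] [0.51497638 0.20997866 0.33982737]
(array([0.6236637 , 0.03297613]), np.float64(0.002590629680324187), 9)
```

View pics/w1.png

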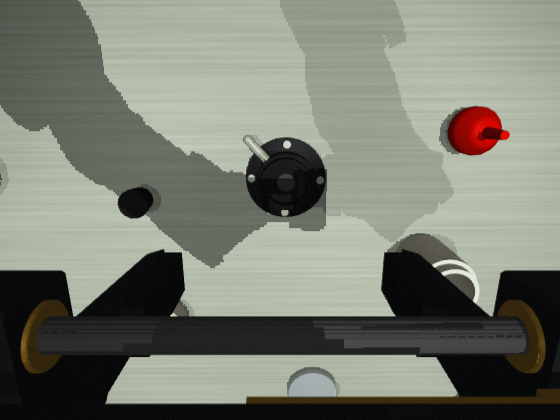

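The wrist picture shows the base at (286,178), nozzle pointing up-left to (247,138), stopper at (135,202) and bulb at (475,130). The base measures (0.473, 0.158), consistent with the other views. Next, the screen section.

Call:
{"fn": "move_arm", "kwargs": {"rows": [[0.0006, -0.0369, 0.008, -0.006, 0.088], [0.0006, -0.0369, 0.008, 0, 0.088], [0.0006, -0.0369, 0.008, 0, 0.088], [0.0006, -0.0369, 0.008, 0, 0.088], [0.0006, -0.0369, 0.008, 0, 0.088], [0.0006, -0.0369, 0.008, 0, 0.088], [0.0006, -0.0369, 0.008, 0, 0.088], [0.0006, -0.0369, 0.008, 0, 0.088], [0.0006, -0.0369, 0.008, 0, 0.088], [0, 0, 0, 0, 0.088]]}}

```text
clock: 2.62
tool_pos: [0.465, -0.1795, 0.3311]
eef_rot: [0.001, 1.0, -0.002, -0.001]
contact_force: [-0.8, -1.1, -1.1]
opening: 0.998
finger_force: 0.0
```

Run:
```python
from h import *
st();s=snapshot("wrist");save(s,"w2.png");P=pts(s)
P[P[...,2]>.1]=0
print(ring(P,(.465,-.1755),.042),ring(P,(.465,-.1755),.030))
```

```text
2.62 [ 0.465  -0.1795  0.3311] [[-1.0, 0.002, 0.003], [0.002, 1.0, -0.004]] [-0.8 -1.1 -1.1] 0.998 0.0
(array([ 0.46449084, -0.17500736]), np.float64(0.022941266483729017), 1006) (array([ 0.45956801, -0.17512127]), np.float64(0.020063539441748303), 1814)
```

Call:
{"fn": "move_arm", "kwargs": {"rows": [[0, 0, 0.025, 0, 0.088], [0, 0, 0.025, 0, 0.088], [0, 0, 0.025, 0, 0.088], [0, 0, 0.025, 0, 0.088], [0, 0, 0.025, 0, 0.088], [0, 0, 0.02, 0, 0.088], [0, 0, 0.01, 0, 0.088], [0, 0, 0, 0, 0.088], [0, 0, 0, 0, 0.088]]}}

```text
clock: 3.42
tool_pos: [0.4665, -0.1717, 0.1779]
eef_rot: [-0.004, 1.0, 0.0, 0.0]
contact_force: [0.0, -0.6, 0.1]
opening: 1.002
finger_force: 0.0
```

Call:
{"fn": "move_arm", "kwargs": {"rows": [[0.002, -0.0035, 0.004, 0.008, 0.088], [0, 0, 0, 0, 0.088], [0, 0, 0, 0, 0.088]]}}

```text
clock: 3.67
tool_pos: [0.4639, -0.1774, 0.1745]
eef_rot: [0.001, 1.0, -0.0, 0.001]
contact_force: [0.8, 0.7, 1.1]
opening: 1.001
finger_force: 0.0
```

Run:
```python
from h import *
st()
```

```text
3.67 [ 0.4639 -0.1774  0.1745] [[-1.0, 0.003, -0.001], [0.003, 1.0, -0.0]] [0.8 0.7 1.1] 1.001 0.0
```

Call:
{"fn": "move_arm", "kwargs": {"rows": [[0, 0, 0, 0, 0.05], [0, 0, 0, 0, 0.05], [0, 0, 0, 0, 0.05], [0, 0, 0, 0, 0.05], [0, 0, 0, 0, 0.05], [0, 0, 0, 0, 0.05]], "newtons": 20}}

```text
clock: 4.17
tool_pos: [0.464, -0.1768, 0.1738]
eef_rot: [0.001, 1.0, 0.0, 0.0]
contact_force: [-0.2, 1.0, 2.1]
opening: 0.652
finger_force: 20.0
```

Call:
{"fn": "move_arm", "kwargs": {"rows": [[0, 0, -0.02, 0, 0.05], [0, 0, -0.03, 0, 0.05], [0, 0, -0.03, 0, 0.05], [-0.001, 0.02, 0, 0, 0.05], [-0.001, 0.036, 0, 0, 0.05], [-0.001, 0.036, 0, 0, 0.05], [-0.001, 0.036, 0, 0, 0.05], [-0.001, 0.036, 0, 0, 0.05], [-0.001, 0.036, 0, 0, 0.05], [-0.001, 0.036, 0, 0, 0.05]]}}

```text
clock: 5.0
tool_pos: [0.471, 0.0607, 0.2536]
eef_rot: [0.001, 1.0, -0.0, -0.0]
contact_force: [0.4, 0.4, -0.1]
opening: 0.651
finger_force: 20.0
```

Call:
{"fn": "move_arm", "kwargs": {"rows": [[-0.001, 0.036, 0, 0, 0.05], [0, 0.036, 0, 0, 0.05], [0, 0.02, 0, 0, 0.05], [0, 0.007, 0, 0, 0.05], [0, 0, 0, 0, 0.05], [0, 0, 0, 0, 0.05]]}}

```text
clock: 5.5
tool_pos: [0.4723, 0.1566, 0.2536]
eef_rot: [0.001, 1.0, -0.001, -0.0]
contact_force: [-0.0, 0.3, -0.1]
opening: 0.653
finger_force: 20.0
```

Run:
```python
from h import *
st();s=snapshot("side");save(s,"s1.png");P=pts(s)
n=near(P,(.471,.157),.035);print(n[:,2].max());
```

```text
5.5 [0.4723 0.1566 0.2536] [[-1.0, 0.003, 0.001], [0.003, 1.0, -0.002]] [-0.   0.3 -0.1] 0.653 19.999829325824976
0.42903438387286497
```

View pics/s1.png

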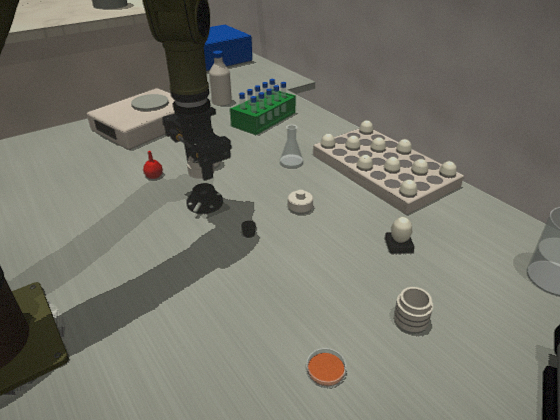

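The side view shows the screen section held at (200,165), above the base at (204,198). Next I'll lower it.

Call:
{"fn": "move_arm", "kwargs": {"rows": [[0, 0.0015, 0.012, 0, 0.05], [0, 0, 0.012, 0, 0.05], [0, 0, 0.009, 0, 0.05], [0, 0, 0.005, 0, 0.05], [0, 0, 0.003, 0, 0.05], [0, 0, 0.003, 0, 0.05], [0, 0, 0.002, 0, 0.05], [0, 0, 0, 0, 0.05]]}}

```text
clock: 6.22
tool_pos: [0.4725, 0.1594, 0.2076]
eef_rot: [0.001, 1.0, -0.0, -0.0]
contact_force: [0.3, -0.2, -1.3]
opening: 0.653
finger_force: 20.0
```

Call:
{"fn": "move_arm", "kwargs": {"rows": [[0, 0, 0.0015, 0, 0.05], [0, 0, 0.001, 0, 0.05], [0, 0, 0, 0, 0.05], [0, 0, 0, 0, 0.05]]}}

```text
clock: 6.55
tool_pos: [0.4726, 0.1596, 0.2058]
eef_rot: [0.001, 1.0, 0.0, 0.0]
contact_force: [-0.7, -0.5, 5.1]
opening: 0.652
finger_force: 20.0
```

Seated at the predicted height, with 5 N of contact force. I'll release and rise.

Call:
{"fn": "move_arm", "kwargs": {"rows": [[0, 0, 0, 0, 0.088], [0, 0, 0, 0, 0.088], [0, 0, 0, 0, 0.088], [0, 0, 0, 0, 0.088], [0, 0, -0.02, 0, 0.088], [0, 0, -0.03, 0, 0.088], [0, 0, -0.035, 0, 0.088], [0, 0, -0.03, 0, 0.088], [0, 0, 0, 0, 0.088]]}}

```text
clock: 7.3
tool_pos: [0.4738, 0.16, 0.3248]
eef_rot: [0.001, 1.0, 0.002, 0.004]
contact_force: [-0.2, 0.0, -1.2]
opening: 0.999
finger_force: 0.0
```

Run:
```python
from h import *
st()
s=snapshot("wrist");save(s,"w3.png");P=pts(s);P[P[...,2]>.1]=0
n=near(P,(.472,.159));print(ring(P,(.472,.159),.074),np.percentile(n[:,2],[50,90,98]))
for k in("scene","side"):
    P=pts(snapshot(k));P[P[...,2]>.1]=0;print(ring(P,(.473,.158),.074,.002))
```

```text
7.3 [0.4738 0.16   0.3248] [[-1.0, 0.002, -0.008], [0.002, 1.0, 0.004]] [-0.2  0.  -1.2] 0.999 0.0
(array([0.47325061, 0.15964947]), np.float64(0.0229373957775053), 1359) [0.06230505 0.07357487 0.07456798]
(array([0.47635356, 0.15829486]), np.float64(0.02277047553178689), 67)
(array([0.47302572, 0.15738727]), np.float64(0.023240296409606894), 60)
```

Call:
{"fn": "move_arm", "kwargs": {"rows": [[-0.0087, -0.0371, 0.005, 0, 0.088], [-0.0087, -0.0371, 0.005, 0, 0.088], [-0.0087, -0.0371, 0.005, 0, 0.088], [-0.0087, -0.0371, 0.005, 0, 0.088], [-0.0087, -0.0371, 0.005, 0, 0.088], [-0.0087, -0.0371, 0.005, 0, 0.088], [-0.0087, -0.0371, 0.005, 0, 0.088], [-0.0087, -0.0371, 0.005, 0, 0.088], [-0.0087, -0.0371, 0.005, 0, 0.088], [-0.0087, -0.0371, 0.005, 0, 0.088]]}}

```text
clock: 8.28
tool_pos: [0.5582, -0.2134, 0.2677]
eef_rot: [0.001, 1.0, 0.001, -0.002]
contact_force: [1.0, -0.5, 0.1]
opening: 0.998
finger_force: 0.0
```

Call:
{"fn": "move_arm", "kwargs": {"rows": [[-0.0087, -0.0371, 0.005, 0, 0.088], [-0.0087, -0.0371, 0.005, 0, 0.088], [-0.0087, -0.0371, 0.005, 0, 0.088], [-0.0087, -0.0371, 0.005, 0, 0.088], [0, 0, 0, 0, 0.088], [0, 0, 0, 0, 0.088]]}}

```text
clock: 8.78
tool_pos: [0.5917, -0.3628, 0.2468]
eef_rot: [0.003, 1.0, 0.0, -0.002]
contact_force: [0.5, -0.5, 0.4]
opening: 1.0
finger_force: 0.0
```

Run:
```python
from h import *
st()
s=snapshot("wrist");P=pts(s);P[P[...,2]>.1]=0
print(ring(P,(.5955,-.3595),.058))
```

```text
8.78 [ 0.5917 -0.3628  0.2468] [[-1.0, 0.006, 0.004], [0.006, 1.0, 0.0]] [ 0.5 -0.5  0.4] 1.0 0.0
(array([ 0.59541739, -0.36062047]), np.float64(0.02290544461887024), 2350)
```

Call:
{"fn": "move_arm", "kwargs": {"rows": [[-0.0037, 0.0025, 0.015, -0.006, 0.088], [0, 0, 0.02, 0, 0.088], [0, 0, 0.02, 0, 0.088], [0, 0, 0.014, 0, 0.088], [0, 0, 0, 0, 0.088], [0, 0, 0, 0, 0.088]]}}

```text
clock: 9.33
tool_pos: [0.5971, -0.356, 0.18]
eef_rot: [-0.003, 1.0, 0.001, -0.001]
contact_force: [0.3, -0.8, 0.1]
opening: 0.999
finger_force: 0.0
```

Call:
{"fn": "move_arm", "kwargs": {"rows": [[0.0017, -0.004, 0.002, 0.005, 0.088], [0, 0, 0, 0, 0.088], [0, 0, 0, 0, 0.088]]}}

```text
clock: 9.58
tool_pos: [0.5955, -0.3624, 0.1802]
eef_rot: [0.001, 1.0, -0.001, 0.001]
contact_force: [-0.1, -0.9, -0.3]
opening: 1.003
finger_force: 0.0
```

Call:
{"fn": "move_arm", "kwargs": {"rows": [[0, 0, 0, 0, 0.05], [0, 0, 0, 0, 0.05], [0, 0, 0, 0, 0.05], [0, 0, 0, 0, 0.05], [0, 0, 0, 0, 0.05], [0, 0, 0, 0, 0.05]]}}

```text
clock: 10.08
tool_pos: [0.5954, -0.3615, 0.1793]
eef_rot: [0.0, 1.0, 0.0, 0.0]
contact_force: [-0.8, 0.6, 1.1]
opening: 0.639
finger_force: 19.9
```

Call:
{"fn": "move_arm", "kwargs": {"rows": [[0, 0, -0.02, 0, 0.05], [0, 0, -0.03, 0, 0.05], [0, 0, -0.03, 0, 0.05], [0, 0, -0.02, 0, 0.05], [0.0047, 0.02, 0, 0, 0.05], [0.0087, 0.0372, 0, 0, 0.05], [0.0087, 0.0372, 0, 0, 0.05], [0.0087, 0.0372, 0, 0, 0.05], [0.0087, 0.0372, 0, 0, 0.05], [0.0087, 0.0372, 0, 0, 0.05]]}}

```text
clock: 10.92
tool_pos: [0.5466, -0.1541, 0.2793]
eef_rot: [0.001, 1.0, 0.0, 0.0]
contact_force: [0.1, 1.0, -1.2]
opening: 0.641
finger_force: 19.9
```

Call:
{"fn": "move_arm", "kwargs": {"rows": [[0.0087, 0.0372, 0, 0, 0.05], [0.0087, 0.0372, 0, 0, 0.05], [0.0087, 0.0372, 0, 0, 0.05], [0.0087, 0.0372, 0, 0, 0.05], [0.0087, 0.0372, 0, 0, 0.05], [0.0087, 0.0372, 0, 0, 0.05], [0.0087, 0.0372, 0, 0, 0.05], [0.0087, 0.0372, 0, 0, 0.05], [0, 0, 0, 0, 0.05], [0, 0, 0, 0, 0.05]]}}

```text
clock: 11.75
tool_pos: [0.4773, 0.1453, 0.2793]
eef_rot: [-0.003, 1.0, 0.001, 0.0]
contact_force: [0.8, -0.9, -1.1]
opening: 0.644
finger_force: 19.9
```

Call:
{"fn": "move_arm", "kwargs": {"rows": [[0.004, 0.0145, 0, 0.004, 0.05], [0, 0, 0, 0, 0.05], [0, 0, 0, 0, 0.05], [0, 0, 0, 0, 0.05]]}}

```text
clock: 12.08
tool_pos: [0.4744, 0.1549, 0.2792]
eef_rot: [0.003, 1.0, -0.001, -0.0]
contact_force: [-0.3, 0.8, -1.0]
opening: 0.641
finger_force: 19.9
```

Run:
```python
from h import *
st()
for k in("scene","side"):
    s=snapshot(k);save(s,k+"2.png");P=pts(s)
    n=near(P,(.474,.158),.05,.07);print(k,np.percentile(n[:,2],[5,50,95]))
    for lo,hi in((.110,.125),(.125,.138)):
        b=n[(n[:,2]>lo)&(n[:,2]<hi)]
        if len(b)>10: print(circ(b))
st()
```

```text
12.08 [0.4744 0.1549 0.2792] [[-1.0, 0.007, 0.0], [0.007, 1.0, -0.001]] [-0.3  0.8 -1. ] 0.641 19.897711118901498
scene [0.12665918 0.30998631 0.45937746]
(array([0.46906327, 0.15588663]), np.float64(0.03679927176121832), 70)
(array([0.47619881, 0.14425258]), np.float64(0.029292640683643446), 138)
side [0.12605154 0.32347656 0.4358149 ]
(array([0.47238808, 0.13570443]), np.float64(0.023962808012401936), 56)
(array([0.47310097, 0.13588094]), np.float64(0.02518572965730523), 68)
12.18 [0.4744 0.1551 0.2792] [[-1.0, 0.007, -0.0], [0.007, 1.0, -0.001]] [ 0.4 -0.9 -1.2] 0.643 19.897798511374276
```

Call:
{"fn": "move_arm", "kwargs": {"rows": [[0.0012, 0.0045, 0, -0.006, 0.05], [0, 0, 0.008, 0, 0.05], [0, 0, 0.008, 0, 0.05], [0, 0, 0.006, 0, 0.05], [0, 0, 0, 0, 0.05]]}}

```text
clock: 12.6
tool_pos: [0.4723, 0.1609, 0.2556]
eef_rot: [-0.001, 1.0, -0.001, -0.001]
contact_force: [-0.4, 0.1, -0.5]
opening: 0.644
finger_force: 19.9
```

Call:
{"fn": "move_arm", "kwargs": {"rows": [[-0.0008, -0.001, 0.003, 0, 0.05], [0, 0, 0.003, 0, 0.05], [0, 0, 0.002, 0, 0.05], [0, 0, 0.001, 0, 0.05], [0, 0, 0, 0, 0.05], [0, 0, 0, 0, 0.05]]}}

```text
clock: 13.1
tool_pos: [0.4736, 0.1601, 0.2483]
eef_rot: [-0.001, 1.0, 0.0, 0.0]
contact_force: [-0.1, -0.2, -0.1]
opening: 0.643
finger_force: 19.9
```

Call:
{"fn": "move_arm", "kwargs": {"rows": [[0, 0, 0.0015, 0, 0.05], [0, 0, 0.001, 0, 0.05], [0, 0, 0.001, 0, 0.05], [0, 0, 0, 0, 0.05], [0, 0, 0, 0, 0.05]]}}

```text
clock: 13.52
tool_pos: [0.4736, 0.1601, 0.2452]
eef_rot: [-0.001, 1.0, 0.0, 0.0]
contact_force: [-0.2, -0.0, 5.8]
opening: 0.646
finger_force: 19.9
```

Seated again: z 0.245 as predicted, 5.8 N. I'll release, rise and measure.

Call:
{"fn": "move_arm", "kwargs": {"rows": [[0, 0, 0, 0, 0.088], [0, 0, 0, 0, 0.088], [0, 0, 0, 0, 0.088], [0, 0, 0, 0, 0.088], [0, 0, -0.02, 0, 0.088], [0, 0, -0.03, 0, 0.088], [0, 0, -0.03, 0, 0.088], [0, 0, -0.03, 0, 0.088], [0, 0, 0, 0, 0.088]]}}

```text
clock: 14.27
tool_pos: [0.4749, 0.1607, 0.3593]
eef_rot: [-0.0, 1.0, 0.002, 0.004]
contact_force: [0.1, 0.0, -0.8]
opening: 0.997
finger_force: 0.0
```

Run:
```python
from h import *
st()
s=snapshot("wrist");P=pts(s);P[P[...,2]>.15]=0
print(ring(P,(.473,.159),.124))
for k in("scene","side"):
    P=pts(snapshot(k));P[P[...,2]>.3]=0
    print(k,ring(P,(.474,.158),.124,.002),"funnel",ring(P,(.568,.3086),.086,.002),"lid",ring(P,(.644,.0125),.030,.002))
```

```text
14.27 [0.4749 0.1607 0.3593] [[-1.0, -0.001, -0.008], [-0.001, 1.0, 0.004]] [ 0.1  0.  -0.8] 0.997 0.0
(array([0.47393598, 0.16012981]), np.float64(0.02292901812228787), 1536)
scene (array([0.47761424, 0.15850602]), np.float64(0.02299296155532268), 59) funnel (array([0.56928232, 0.30921427]), np.float64(0.0230541127398162), 61) lid (array([0.6458453 , 0.01312234]), np.float64(0.02400105026452875), 185)
side (array([0.47362322, 0.15755122]), np.float64(0.023157734528736318), 53) funnel (array([0.56535722, 0.30745879]), np.float64(0.02279900687535966), 15) lid (array([0.64189937, 0.0127506 ]), np.float64(0.023126410497051962), 107)
```

Call:
{"fn": "move_arm", "kwargs": {"rows": [[-0.018, 0.03, 0, 0, 0.088], [-0.018, 0.03, 0, 0, 0.088], [-0.018, 0.03, 0, 0, 0.088], [-0.018, 0.03, 0, 0, 0.088], [-0.018, 0.03, 0, 0, 0.088], [0, 0, 0.02, 0, 0.088], [0, 0, 0.03, 0, 0.088], [0, 0, 0, 0, 0.088], [0, 0, 0, 0, 0.088], [0, 0, 0, 0, 0.088]]}}

```text
clock: 15.25
tool_pos: [0.5634, 0.3099, 0.3046]
eef_rot: [-0.0, 1.0, -0.0, -0.0]
contact_force: [0.5, 0.6, 0.6]
opening: 1.001
finger_force: 0.0
```

Run:
```python
from h import *
st()
s=snapshot("wrist");P=pts(s);P[P[...,2]>.13]=0
print(ring(P,(.5655,.3103),.086))
```

```text
15.25 [0.5634 0.3099 0.3046] [[-1.0, -0.001, 0.001], [-0.001, 1.0, -0.001]] [0.5 0.6 0.6] 1.001 0.0
(array([0.56619011, 0.31080585]), np.float64(0.02295757062206418), 1802)
```

Call:
{"fn": "move_arm", "kwargs": {"rows": [[-0.0026, 0.0006, 0.015, 0, 0.088], [0, 0, 0.025, 0, 0.088], [0, 0, 0.025, 0, 0.088], [0, 0, 0.025, 0, 0.088], [0, 0, 0.012, 0, 0.088], [0, 0, 0.003, 0, 0.088], [0, 0, 0, 0, 0.088], [0, 0, 0, 0, 0.088], [0, 0, 0, 0, 0.088]]}}

```text
clock: 16.05
tool_pos: [0.5667, 0.3112, 0.2013]
eef_rot: [-0.001, 1.0, 0.001, 0.001]
contact_force: [0.1, 0.4, -0.4]
opening: 1.005
finger_force: 0.0
```

Call:
{"fn": "move_arm", "kwargs": {"rows": [[0.0007, 0, 0.002, 0, 0.05], [0, 0, 0, 0, 0.05], [0, 0, 0, 0, 0.05], [0, 0, 0, 0, 0.05], [0, 0, 0, 0, 0.05], [0, 0, 0, 0, 0.05], [0, 0, 0, 0, 0.05]], "newtons": 25}}

```text
clock: 16.63
tool_pos: [0.5654, 0.3108, 0.1979]
eef_rot: [-0.001, 1.0, 0.0, 0.0]
contact_force: [-0.7, 0.0, 2.6]
opening: 0.659
finger_force: 25.0
```

Call:
{"fn": "move_arm", "kwargs": {"rows": [[0, 0, -0.02, 0, 0.05], [0, 0, -0.03, 0, 0.05], [0, 0, -0.035, 0, 0.05], [0, 0, -0.035, 0, 0.05], [0, 0, -0.03, 0, 0.05], [0.012, -0.02, 0, 0, 0.05], [0.0184, -0.0302, 0, 0, 0.05], [0.0184, -0.0302, 0, 0, 0.05], [0.0184, -0.0302, 0, 0, 0.05], [0.012, -0.02, 0, 0, 0.05]]}}

```text
clock: 17.47
tool_pos: [0.4842, 0.1768, 0.3475]
eef_rot: [0.0, 1.0, -0.002, -0.001]
contact_force: [0.5, -1.2, -0.7]
opening: 0.658
finger_force: 25.0
```

Call:
{"fn": "move_arm", "kwargs": {"rows": [[0.008, -0.013, 0, 0, 0.05], [0.004, -0.006, 0, 0, 0.05], [0, 0, 0, 0, 0.05], [0, 0, 0, 0, 0.05], [0, 0, 0, 0, 0.05]]}}

```text
clock: 17.88
tool_pos: [0.475, 0.1625, 0.3478]
eef_rot: [-0.001, 1.0, 0.001, 0.001]
contact_force: [0.3, -0.0, -1.4]
opening: 0.658
finger_force: 25.0
```

Call:
{"fn": "move_arm", "kwargs": {"rows": [[0.0014, -0.002, 0.006, 0, 0.05], [0, 0, 0.008, 0, 0.05], [0, 0, 0.008, 0, 0.05], [0, 0, 0.002, 0, 0.05], [0, 0, 0, 0, 0.05], [0, 0, 0, 0, 0.05]]}}

```text
clock: 18.38
tool_pos: [0.4729, 0.1592, 0.3233]
eef_rot: [-0.001, 1.0, -0.0, -0.0]
contact_force: [0.2, -1.0, -1.6]
opening: 0.66
finger_force: 25.0
```

Call:
{"fn": "move_arm", "kwargs": {"rows": [[0, 0.0005, 0.003, 0, 0.05], [0, 0, 0.002, 0, 0.05], [0, 0, 0.002, 0, 0.05], [0, 0, 0.001, 0, 0.05], [0, 0, 0, 0, 0.05], [0, 0, 0, 0, 0.05]]}}

```text
clock: 18.88
tool_pos: [0.4729, 0.1595, 0.3157]
eef_rot: [-0.001, 1.0, 0.0, 0.0]
contact_force: [-0.9, 0.6, -0.9]
opening: 0.659
finger_force: 25.0
```

Call:
{"fn": "move_arm", "kwargs": {"rows": [[0, 0, 0.001, 0, 0.05], [0, 0, 0.001, 0, 0.05], [0, 0, 0.0005, 0, 0.05], [0, 0, 0, 0, 0.05], [0, 0, 0, 0, 0.05]]}}

```text
clock: 19.3
tool_pos: [0.473, 0.1596, 0.3139]
eef_rot: [-0.001, 1.0, 0.0, 0.0]
contact_force: [-1.0, -0.2, 6.0]
opening: 0.66
finger_force: 25.0
```

Call:
{"fn": "move_arm", "kwargs": {"rows": [[0, 0, 0, 0, 0.088], [0, 0, 0, 0, 0.088], [0, 0, 0, 0, 0.088], [0, 0, 0, 0, 0.088], [0, 0, -0.015, 0, 0.088], [0, 0, -0.03, 0, 0.088], [0, 0, -0.035, 0, 0.088], [0, 0, -0.03, 0, 0.088], [0, 0, 0, 0, 0.088]]}}

```text
clock: 20.05
tool_pos: [0.4742, 0.1604, 0.4282]
eef_rot: [-0.0, 1.0, 0.002, 0.005]
contact_force: [0.1, -0.2, 0.4]
opening: 1.004
finger_force: 0.0
```

Run:
```python
from h import *
st()
s=snapshot("wrist");P=pts(s);P[P[...,2]>.23]=0
print(ring(P,(.473,.159),.202))
for k in("scene","side"):
    P=pts(snapshot(k));P[P[...,2]>.3]=0
    print(k,ring(P,(.474,.158),.202,.002),"lid",ring(P,(.644,.0125),.030,.002))
```

```text
20.05 [0.4742 0.1604 0.4282] [[-1.0, -0.001, -0.009], [-0.001, 1.0, 0.004]] [ 0.1 -0.2  0.4] 1.004 0.0
(array([0.47379966, 0.15965649]), np.float64(0.022933508952892357), 1683)
scene (array([0.47720075, 0.1581202 ]), np.float64(0.023522981781148627), 67) lid (array([0.64542818, 0.01295247]), np.float64(0.023511538514853644), 194)
side (array([0.47333693, 0.15743046]), np.float64(0.02309215752034968), 62) lid (array([0.64167374, 0.01216608]), np.float64(0.022830894106185277), 120)
```

Call:
{"fn": "move_arm", "kwargs": {"rows": [[-0.028, -0.0243, 0, 0, 0.088], [-0.028, -0.0243, 0, 0, 0.088], [-0.028, -0.0243, 0, 0, 0.088], [-0.028, -0.0243, 0, 0, 0.088], [-0.028, -0.0243, 0, 0, 0.088], [-0.028, -0.0243, 0, 0, 0.088], [0, 0, 0.03, 0, 0.088], [0, 0, 0.04, 0, 0.088], [0, 0, 0.04, 0, 0.088], [0, 0, 0.02, 0, 0.088]]}}

```text
clock: 21.03
tool_pos: [0.6385, 0.0134, 0.2863]
eef_rot: [-0.001, 1.0, -0.001, -0.005]
contact_force: [-0.1, 0.3, -0.2]
opening: 0.999
finger_force: 0.0
```

Call:
{"fn": "move_arm", "kwargs": {"rows": [[0, 0, 0.02, 0, 0.088], [0, 0, 0, 0, 0.088], [0, 0, 0, 0, 0.088], [0, 0, 0, 0, 0.088]]}}

```text
clock: 21.37
tool_pos: [0.6412, 0.0141, 0.2733]
eef_rot: [-0.001, 1.0, 0.0, -0.0]
contact_force: [-0.5, -0.1, -0.5]
opening: 1.0
finger_force: 0.0
```

Run:
```python
from h import *
st()
s=snapshot("wrist");save(s,"w5.png");P=pts(s);P[P[...,2]>.06]=0
print(ring(P,(.642,.0145),.030,.0015))
n=near(P,(.642,.0145),.04);print(circ(n[n[:,2]>.041]),np.percentile(n[:,2],[50,98]))
b=n[(n[:,2]>.027)&(n[:,2]<.032)];print((b.min(0)+b.max(0))/2,b.max(0)-b.min(0))
```

```text
21.37 [0.6412 0.0141 0.2733] [[-1.0, -0.001, 0.0], [-0.001, 1.0, 0.0]] [-0.5 -0.1 -0.5] 1.0 0.0
(array([0.64281558, 0.01421471]), np.float64(0.023124287823765733), 3274)
(array([0.64294834, 0.01414038]), np.float64(0.008100252208766555), 573) [0.0298865 0.0445245]
[0.64322032 0.01427633 0.02943261] [0.05797633 0.05730199 0.00486253]
```

View pics/w5.png

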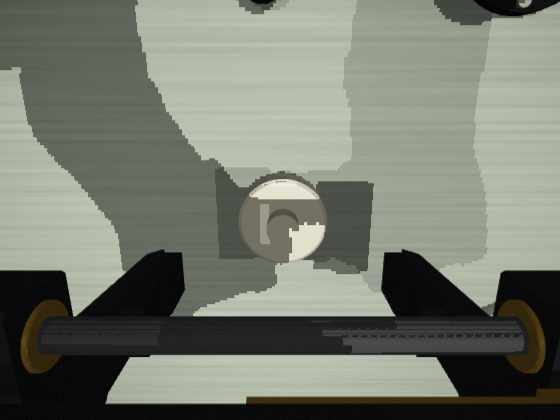

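The wrist view shows the lid at (283,220), centred between the fingers, and measured at (0.643, 0.014).

Call:
{"fn": "move_arm", "kwargs": {"rows": [[-0.0018, 0, 0.015, 0, 0.088], [0, 0, 0.025, 0, 0.088], [0, 0, 0.025, 0, 0.088], [0, 0, 0.02, 0, 0.088], [0, 0, 0.01, 0, 0.088], [0, 0, 0.005, 0, 0.088], [0, 0, 0, 0, 0.088], [0, 0, 0, 0, 0.088], [0, 0, 0, 0, 0.088]], "newtons": 20}}

```text
clock: 22.17
tool_pos: [0.6436, 0.014, 0.1745]
eef_rot: [-0.001, 1.0, 0.0, 0.001]
contact_force: [0.4, 0.2, 0.7]
opening: 0.999
finger_force: 0.0
```

Call:
{"fn": "move_arm", "kwargs": {"rows": [[0.0005, 0, 0.001, 0, 0.05], [0, 0, 0, 0, 0.05], [0, 0, 0, 0, 0.05], [0, 0, 0, 0, 0.05], [0, 0, 0, 0, 0.05], [0, 0, 0, 0, 0.05], [0, 0, 0, 0, 0.05]]}}

```text
clock: 22.75
tool_pos: [0.6424, 0.014, 0.1724]
eef_rot: [-0.001, 1.0, 0.0, 0.0]
contact_force: [0.2, -0.8, 2.2]
opening: 0.651
finger_force: 20.0
```

Call:
{"fn": "move_arm", "kwargs": {"rows": [[0, 0, -0.02, 0, 0.05], [0, 0, -0.03, 0, 0.05], [0, 0, -0.04, 0, 0.05], [0, 0, -0.04, 0, 0.05], [0, 0, -0.04, 0, 0.05], [0, 0, -0.04, 0, 0.05], [0, 0, -0.02, 0, 0.05], [0, 0, 0, 0, 0.05], [0, 0, 0, 0, 0.05]]}}

```text
clock: 23.5
tool_pos: [0.6424, 0.0139, 0.4032]
eef_rot: [-0.001, 1.0, 0.0, 0.001]
contact_force: [-0.3, 0.6, -1.0]
opening: 0.651
finger_force: 20.0
```

Call:
{"fn": "move_arm", "kwargs": {"rows": [[0.015, 0.013, 0, 0, 0.05], [0.028, 0.024, 0, 0, 0.05], [0.028, 0.024, 0, 0, 0.05], [0.028, 0.024, 0, 0, 0.05], [0.028, 0.024, 0, 0, 0.05], [0.02, 0.017, 0, 0, 0.05], [0.012, 0.0105, 0, 0, 0.05], [0.006, 0.005, 0, 0, 0.05], [0, 0, 0, 0, 0.05], [0, 0, 0, 0, 0.05]]}}

```text
clock: 24.33
tool_pos: [0.4776, 0.1546, 0.4013]
eef_rot: [-0.0, 1.0, -0.001, -0.001]
contact_force: [0.7, 1.0, -0.0]
opening: 0.65
finger_force: 20.0
```

Call:
{"fn": "move_arm", "kwargs": {"rows": [[0.0045, 0.005, 0, 0, 0.05], [0, 0, 0.008, 0, 0.05], [0, 0, 0.008, 0, 0.05], [0, 0, 0.006, 0, 0.05], [0, 0, 0.003, 0, 0.05], [0, 0, 0, 0, 0.05], [0, 0, 0, 0, 0.05], [0, 0, 0, 0, 0.05]]}}

```text
clock: 25.0
tool_pos: [0.4728, 0.1603, 0.3773]
eef_rot: [-0.001, 1.0, 0.0, 0.0]
contact_force: [0.0, -0.3, -1.7]
opening: 0.652
finger_force: 20.0
```

Call:
{"fn": "move_arm", "kwargs": {"rows": [[0, -0.0005, 0.003, 0, 0.05], [0, 0, 0.003, 0, 0.05], [0, 0, 0.002, 0, 0.05], [0, 0, 0.001, 0, 0.05], [0, 0, 0, 0, 0.05], [0, 0, 0, 0, 0.05]]}}

```text
clock: 25.5
tool_pos: [0.4727, 0.1598, 0.3682]
eef_rot: [-0.001, 1.0, 0.0, -0.0]
contact_force: [0.0, 0.2, 0.2]
opening: 0.65
finger_force: 20.0
```

Call:
{"fn": "move_arm", "kwargs": {"rows": [[0, 0, 0.001, 0, 0.05], [0, 0, 0.0005, 0, 0.05], [0, 0, 0.0005, 0, 0.05], [0, 0, 0, 0, 0.05], [0, 0, 0, 0, 0.05]]}}

```text
clock: 25.92
tool_pos: [0.4727, 0.1598, 0.3664]
eef_rot: [-0.001, 1.0, 0.0, 0.0]
contact_force: [-0.0, -0.5, 0.8]
opening: 0.652
finger_force: 20.0
```

Call:
{"fn": "move_arm", "kwargs": {"rows": [[0, 0, 0.0005, 0, 0.05], [0, 0, 0.0005, 0, 0.05], [0, 0, 0, 0, 0.05], [0, 0, 0, 0, 0.05]]}}

```text
clock: 26.25
tool_pos: [0.473, 0.1599, 0.3662]
eef_rot: [-0.001, 1.0, 0.0, 0.001]
contact_force: [-1.1, -0.8, 9.7]
opening: 0.651
finger_force: 20.0
```

The lid is seated: the force rose to 9.7 N. I'll release and back off upwards.

Call:
{"fn": "move_arm", "kwargs": {"rows": [[0, 0, 0, 0, 0.088], [0, 0, 0, 0, 0.088], [0, 0, 0, 0, 0.088], [0, 0, 0, 0, 0.088], [0, 0, -0.015, 0, 0.088], [0, 0, -0.03, 0, 0.088], [0, 0, -0.03, 0, 0.088], [0, 0, -0.03, 0, 0.088], [0, 0, 0, 0, 0.088], [0, 0, 0, 0, 0.088]]}}

```text
clock: 27.08
tool_pos: [0.473, 0.1599, 0.4714]
eef_rot: [-0.0, 1.0, 0.001, 0.002]
contact_force: [-0.9, 0.5, -0.1]
opening: 0.999
finger_force: 0.0
```

Run:
```python
from h import *
st()
for k in("scene","side","wrist"):
    s=snapshot(k);save(s,k+"9.png");P=pts(s);P[P[...,2]>.27]=0
    n=near(P,(.474,.159),.04,.15);print(k,ring(P,(.474,.159),.224,.0015),ring(P,(.474,.159),.238,.002),np.percentile(n[:,2],99))
```

```text
27.08 [0.473  0.1599 0.4714] [[-1.0, -0.001, -0.003], [-0.001, 1.0, 0.001]] [-0.9  0.5 -0.1] 0.999 0.0
scene (array([0.4776029 , 0.15849799]), np.float64(0.022792613858324515), 122) (array([0.47666442, 0.15870535]), np.float64(0.00830388611954071), 21) 0.2381808854815507
side (array([0.47269035, 0.15761191]), np.float64(0.02271530595755344), 91) (array([0.47307699, 0.15818244]), np.float64(0.0077093016774711694), 29) 0.23689358065801983
wrist (array([0.47302895, 0.15983251]), np.float64(0.023148357020530336), 3238) (array([0.47339885, 0.159831  ]), np.float64(0.008108959889681664), 543) 0.23875276761477074
```

View pics/side9.png

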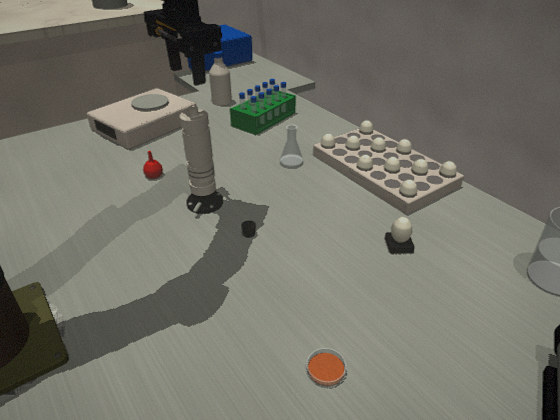

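The tower stands from the base (204,203) to the knob (188,115), its top is at the expected 0.238 m, the gripper is clear and the bystanders are in place.

```bash
python3 -c "
from plant import r
print(r.finish_job())"
```

```text
the job is handed in; nothing more can be done
None
```

The filter unit is assembled on its base in order (screen, spacer, funnel, lid), with every section seated and released and the other things on the bench where they stood; I handed the job in at about 27 s, and the hand-in call returned no verdict.

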